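Make up the guitar kit and the ukulele kit

TASK

Make up tonight's two kits from the stock standing and lying between the two wooden trays on the shelf board. The two-bay tray is the guitar kit: the larger steel capo lies flat in its square bay and the glass slide stands upright in its narrow bay; the three-bay tray is the ukulele kit: the smaller capo lies flat in the larger of the two short bays, the 9-volt battery lies flat in the smaller one, and the blue screwdriver lies in the long bay. Set each thing down on the tray floor rather than dropping it, never tip the glass slide over, and leave the short brass slide and the pick tin where they are.

Things in the scene. Friction and masses are not known exactly. Their poses are not given: they have to be found in the camera images.
- guitar_capo: Larger of two steel lever capos, lying on its side: a flat U, outline 80 (x) x 44 (y) mm, 16 mm thick. Origin in its middle, 8 mm over what it lies on, z up. Fret bar along x, outer face at y = +22 mm; neck arm across from it, outer face at y = -22 mm for x from -19 to +33 mm; yoke joining them at the +x end. Grip it across both outer faces (along y) at the middle.
- uke_capo: Smaller of the two steel lever capos, same form: outline 58 (x) x 32 (y) mm, 14 mm thick, lying on its side. Origin in its middle, 7 mm over what it lies on, z up; yoke at the +x end. Outer faces of fret bar and neck arm at y = +16 and -16 mm: grip it across them at the middle.
- battery: 9-volt block battery, dark metal with a brass-coloured band and two snap terminals on its +x end, lying on its broad face: 48 (x) x 26.5 (y) x 17.5 mm high. Origin at its centre, 8.75 mm over what it lies on, z up.
- glass_slide: Glass bottleneck slide, a clear plain tube 28 mm in outside diameter, 58 mm tall, wall 3.5 mm, standing on end. Origin at the centre of its lower end, z up along the tube.
- screwdriver: Screwdriver lying along its x axis, 130 mm long: blue eight-sided plastic handle 22 mm thick from x = -65 to +8 mm, thin steel shaft from there to the tip at x = +65 mm. Origin on its axis, half way along, 11 mm over what the handle lies on; balances at about x = -12 mm: grip the handle across, near there. y and z turn if it rolls.
- brass_slide: Short brass slide, a tube 27 mm in outside diameter, 30 mm tall, standing on end among the stock; it belongs to neither kit and stays. Origin at the centre of its lower end.
- guitar_tray: Guitar kit tray: fixed, wooden, two bays, 177 (x) x 116 (y) mm outside. Origin at the centre of its underside, z up. Above the board: grey floor at 6 mm, divider 16 mm (5 mm thick), rim 20 mm. Square capo bay 100 x 100 mm centred at x = -30.5, y = 0 mm; narrow slide bay 56 (x) x 100 (y) mm at x = +52.5, y = 0 mm.
- uke_tray: Ukulele kit tray: fixed, wooden, three bays, 182 (x) x 179 (y) mm outside. Origin, floor, dividers and rim as the guitar tray's. Long tool bay 166 (x) x 72 (y) mm centred at x = 0, y = -45.5 mm. Two short bays: the larger, for the capo, 95 (x) x 86 (y) mm at x = -35.5, y = +38.5 mm; the smaller, for the battery, 66 (x) x 86 (y) mm at x = +50, y = +38.5 mm.
- pick_tin: Closed flat tin for picks, 62 x 97 x 21 mm, plain metal, beyond the stock; a bystander. Origin at the centre of its underside.
Mind the look-alikes: they are no part of the job. What is shaped like the screwdriver but green or turquoise is not meant.

How it is judged (in metres and radians):
At the end, for the whole second after the job is handed in: Larger capo and glass slide each in its named bay of the two-bay tray; smaller capo, battery and screwdriver each in its bay of the three-bay tray. Each rests on the tray floor, within 3 mm in height, capos, battery and slide within 0.07 rad, screwdriver within 0.09 rad of level; all at rest (x of guitar_capo in the frame of guitar_tray between -0.0625 and 0.0015 m and y of guitar_capo in the frame of guitar_tray between -0.032 and 0.032 m and z of guitar_capo in the frame of guitar_tray between 0.011 and 0.017 m and linear speed of each of guitar_capo, glass_slide, uke_capo, battery, screwdriver below 0.02 m/s and angular speed of each of guitar_capo, glass_slide, uke_capo, battery, screwdriver below 0.2 rad/s and angle between the z axis of each of guitar_capo, glass_slide and the z axis of guitar_tray, either way round below 0.07 rad and x of glass_slide in the frame of guitar_tray between 0.0365 and 0.0685 m and y of glass_slide in the frame of guitar_tray between -0.038 and 0.038 m and z of glass_slide in the frame of guitar_tray between 0.003 and 0.009 m and x of uke_capo in the frame of uke_tray between -0.0685 and -0.0025 m and y of uke_capo in the frame of uke_tray between 0.0105 and 0.0665 m and z of uke_capo in the frame of uke_tray between 0.01 and 0.016 m and angle between the z axis of each of uke_capo, battery and the z axis of uke_tray, either way round below 0.07 rad and x of battery in the frame of uke_tray between 0.028 and 0.072 m and y of battery in the frame of uke_tray between 0.0065 and 0.0705 m and z of battery in the frame of uke_tray between 0.0118 and 0.0177 m and x of screwdriver in the frame of uke_tray between -0.02 and 0.02 m and y of screwdriver in the frame of uke_tray between -0.0735 and -0.0175 m and z of screwdriver in the frame of uke_tray between 0.014 and 0.02 m and angle between the x axis of screwdriver and the z axis of uke_tray, either way round above 1.48 rad); the robot touches nothing.
It fails at once if the glass slide is tipped over (angle between glass_slide's own z axis and vertical above 0.6 rad).
It fails at once if the brass slide is moved from its place (more than 30 mm) (distance of brass_slide from where it was at the start of the episode above 0.03 m).
It fails at once if the pick tin is moved from its place (more than 30 mm) (distance of pick_tin from where it was at the start of the episode above 0.03 m).
It fails at once if one of the kit things is dropped (falls free at over 0.6 m/s, a fall of about 20 mm) ((contact force between the fingers and guitar_capo below 0.05 N and linear speed of guitar_capo above 0.6 m/s) or (contact force between the fingers and uke_capo below 0.05 N and linear speed of uke_capo above 0.6 m/s) or (contact force between the fingers and battery below 0.05 N and linear speed of battery above 0.6 m/s) or (contact force between the fingers and glass_slide below 0.05 N and linear speed of glass_slide above 0.6 m/s) or (contact force between the fingers and screwdriver below 0.05 N and linear speed of screwdriver above 0.6 m/s)).
It also fails if it takes over 136 s, if anything falls off the work surface, if the arm or the gripper's body presses on something with over 40 N, if the wrist force passes 120 N, or if a joint passes its speed limit or range.

ROBOT

A 6-joint arm with a two-finger parallel gripper is mounted at the origin on the work surface. World frame = base frame: x ahead of the robot, y to its left, z up, the work surface at z = 0. Lengths are in mm, angles in rad, forces in N, time in s.
With the tool pointing down it reaches from about 425 to 1125 mm from the base axis. Payload 14.9 kg.
Tool frame: the origin (TCP) lies at the very end of the fingers, on their centre line; the grasp point (between the pads) lies 19 mm behind it; z points along the fingers, y is the line along which they close (so a half turn about z gives the same grasp; the last joint's range is limited). The gripper opens to 91 mm and grips with 3 to 60 N. Pads are 32 mm wide; open, the fingers measure 118 mm over their backs; the gripper's body (76 mm by 178 mm) begins 60 mm behind the grasp point.
Start: joints at [1.072, 0.379, 1.734, -0, 1.028, -0.033], TCP at [314.405, 625.434, 213.932] pointing down, gripper open.
Joint ranges: [-2.77, 2.77], [-0.74, 2.19], [0, 2.66], [-1.06, 4.2], [0.31, 2.87], [-3.08, 3.08]. Speed limits (rad/s): [1.89, 1.89, 2.39, 3.14, 3.14, 3.14].

INTERFACE

Orientations are given as a rotation vector (axis times angle).
In Python, from rig import status, cams, order gives the robot as it stands. The module is installed in compiled form; this text tells all that it offers.
- The arm moves only by the shell command python3 -m creep 'ROWS' [FORCE]. ROWS is text: rows parted by semicolons, each of 7 numbers parted by spaces: the shift along the tool's x, y, z in units of 60 mm (1.0 is 60 mm), then the turn, a rotation vector about the tool's x, y, z in units of 10 degrees (1.0 is 10 degrees), then the closure, from -1 (fully open) to 1 (shut). A call has 1 to 10 rows; each row shifts and turns the commanded pose from where the row before left it, along the tool's axes as they then stand; what a row does not reach is not made up. A row lasts 1/8 s, in which the tool goes at most 62.5 mm and 10.7 degrees, less where a joint would pass 70% of its speed; a pose out of reach is approached as far as the arm can. A call is refused whole if a number of a shift passes 1 or a number of a turn 1, either way. A call with a gripper value outside its range is refused whole. The fingers move at their own pace and stop on an object; FORCE is the grip in N (left out, the last holds). Time passes only in rows, so rows that do not move let the fingers close. It gives the time, the measured TCP pose, the force, the opening and the grip force at its end, in the units of the state.
- status.observe(): the state, without advancing time (a new reading comes with each control period).
- cams.capture(name): name is "scene" or "top" or "wrist"; returns the picture (384x512x3 uint8, red, green, blue); there is no depth.
- cams.calibration(name): a dict with "fov_y" (degrees; the focal length in pixels is half the picture's height over the tangent of half this angle, whatever the lens; pixels are square), "cx", "cy" (the principal point, pixels), "R" (3x3) and "t" (3): a world point X has camera coordinates R X + t. Camera axes: x right, y down, z forward; pixel columns grow to the right and rows downward; lengths in mm; the calibration is good to about 2 mm. A picture is of the moment at which its call begins: read the wrist's pose just before it. calibration takes no time and is no camera call; for the wrist camera it gives the pose at the moment of the call.
- order.finish_job(): hands the job in; it is judged then, once.
Trained networks look in the newest picture that a camera, given by its name, has taken for a name from the list of things; names that differ only in an ending like _2 or _b are one class to them, and where a whole thing is asked for, a point or a joint stands for the part that bears it (a point fixed in the world has none). Each returns a list of dicts, best first, with "score" (0 to 1); they miss things now and then, are a little off and sometimes report something else, mostly with a low value. They report only what shows in the picture. A call takes as long as a camera call. They do not tell look-alikes from the thing itself.
- cams.boxes_of(camera, thing): "xyz" ([x, y, z] in mm, in world coordinates, good to about 4 mm: the middle of the surface that is visible of it).
- cams.masks_of(camera, thing): "pixels" (384x512 bool, what is visible of it).
The state is a dict: "time_s": time; "q": joint angles; "joint_velocities": joint speeds; "joint_torque": joint torques, N m; "position": TCP position; "ee_rot": TCP orientation; "wrist_force": force on the tool from outside, world axes, zero at the start; "torque": the same for the moment, N m; "grip_width": opening from 0.0 (shut) to 1.0 (fully open); "grasp_force": force on a finger pad.
Only numpy, scipy, OpenCV 4.12 (cv2) and the standard library are available. Lean on these libraries where they do the work, as an engineer would, in place of code of your own. Each camera call takes 0.05 s, during which the arm holds its last target. There are 200 camera calls.

## Working session

There is one attempt and no reset: what is moved stays moved. The work goes in short steps, Python scripts to look and compute and a shell command to move; the robot and the scene stay as the last step left them, time stands still between calls to the robot, and variables do not carry over. Pictures are saved under pics/ and viewed, at most 14 in all, crops included, and the job is handed in when it is done.

```bash
mkdir -p pics; cat > look.py <<'E'
import numpy as np, cv2
from rig import status, cams
def shot(c,f):
    im=cams.capture(c); cv2.imwrite('pics/'+f,cv2.cvtColor(im,cv2.COLOR_RGB2BGR)); return im
E
python3 - <<'E'
from look import *
np.set_printoptions(precision=1,suppress=True)
print(status.observe())
for c in ['top','scene']:
    shot(c,c+'0.png')
    k=cams.calibration(c); R=np.array(k['R']); print(c,k['fov_y'],-R.T@np.array(k['t']),R.tolist())
    for n in ['guitar_capo','uke_capo','battery','glass_slide','screwdriver','brass_slide','guitar_tray','uke_tray','pick_tin']:
        print(n,[(np.array(d['xyz']).round(0).tolist(),round(d['score'],2)) for d in cams.boxes_of(c,n)[:4]])
a=[cv2.imread(f'pics/{c}0.png') for c in ('top','scene')]
for c,i in zip(('top','scene'),a): cv2.imwrite(f'pics/{c}0b.png',cv2.resize(i,(800,600)))
E
```

```text
{'time_s': 0.0, 'q': array([ 1.1,  0.4,  1.7, -0. ,  1. , -0. ]), 'joint_velocities': array([-0.,  0.,  0.,  0.,  0.,  0.]), 'joint_torque': array([  0. , -76.4, -43.4,   0.1,   0. ,  -0. ]), 'position': array([314.2, 625.1, 213.3]), 'ee_rot': array([-0.7, -3.1,  0. ]), 'wrist_force': array([ 0. ,  0.3, -0.3]), 'torque': array([ 0.1, -0. , -0. ]), 'grasp_force': 0.0, 'grip_width': 1.0003289587386155}
top 50.27655788095835 [573.6 -12.9 940.3] [[0.012235228384821637, -0.9997430576456492, -0.01908187296098836], [-0.9964621293643222, -0.010603784495995923, -0.08337136497073101], [0.08314760326727168, 0.02003443145413717, -0.9963358357638341]]
guitar_capo [([640.0, 11.0, 16.0], 0.6)]
uke_capo [([447.0, 10.0, 54.0], 0.6), ([455.0, -104.0, 16.0], 0.51)]
battery [([471.0, 110.0, 17.0], 0.67)]
glass_slide []
screwdriver [([608.0, -121.0, 21.0], 0.78), ([748.0, 205.0, 21.0], 0.75), ([854.0, -155.0, 18.0], 0.61)]
brass_slide []
guitar_tray [([514.0, -331.0, 4.0], 0.67)]
uke_tray [([476.0, 326.0, 8.0], 0.81)]
pick_tin [([808.0, 81.0, 22.0], 0.93)]
scene 57.364176868168514 [1176.9  337.3  568.9] [[-0.5120093417584871, 0.8588995724997012, -0.01174556562587543], [0.5629816263585102, 0.32521572306887286, -0.7597936705787414], [-0.6487666162301876, -0.39563399478384204, -0.650058166502515]]
guitar_capo [([648.0, 5.0, 13.0], 0.65)]
uke_capo [([462.0, -110.0, 16.0], 0.7), ([644.0, 5.0, 12.0], 0.22)]
battery [([477.0, 120.0, 20.0], 0.69)]
glass_slide [([458.0, 7.0, 34.0], 0.69), ([643.0, 2.0, 15.0], 0.17)]
screwdriver [([756.0, 212.0, 20.0], 0.93), ([612.0, -119.0, 14.0], 0.53)]
brass_slide [([640.0, 106.0, 17.0], 0.47)]
guitar_tray [([525.0, -332.0, 7.0], 0.97)]
uke_tray [([495.0, 331.0, 7.0], 0.55)]
pick_tin [([816.0, 83.0, 22.0], 0.67), ([646.0, 2.0, 15.0], 0.63)]
```

View pics/top0b.png

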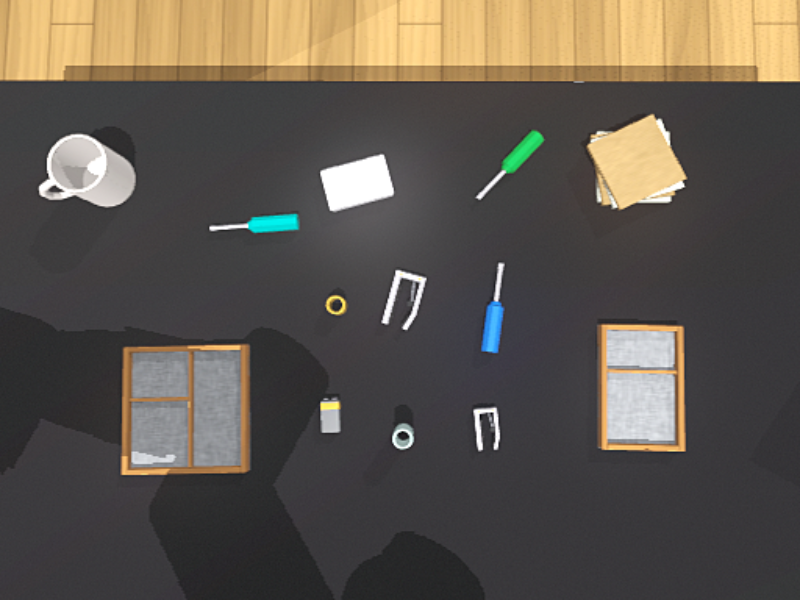

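View pics/scene0b.png

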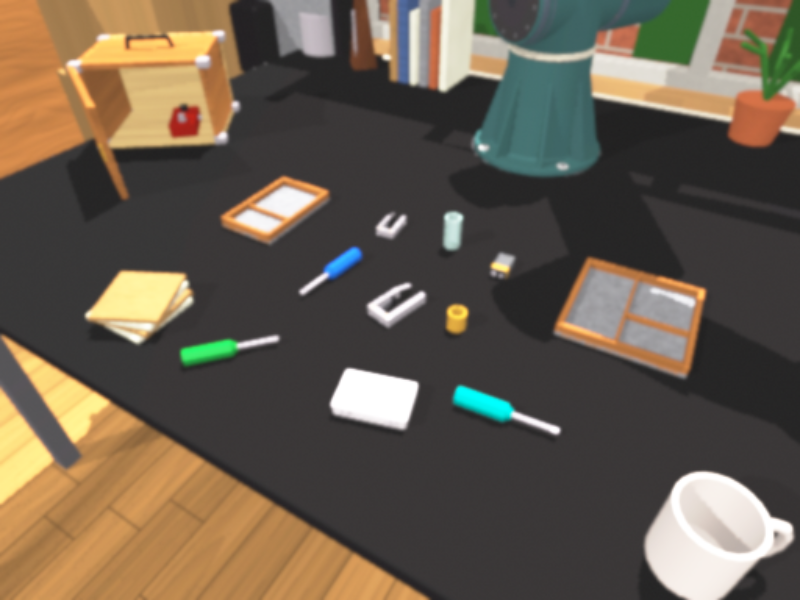

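The top view, at 800 px scale, shows the uke tray at (185,410) and the guitar tray at (642,387), both roughly square to the world. The other positions are:
- Large capo: (405,300)
- Small capo: (486,428)
- Glass slide: (403,436)
- Battery: (330,415)
- Brass slide: (336,305)
- Blue screwdriver: (493,310)

The turquoise and green screwdrivers are the look-alikes. Next I'll measure the poses from the pixels.

```bash
cat >> look.py <<'E'
from scipy.spatial.transform import Rotation as Ro
def ray(c,px,z,k=None):
    k=k or cams.calibration(c); R=np.array(k['R']); C=-R.T@np.array(k['t'])
    f=192/np.tan(np.radians(k['fov_y']/2)); px=np.asarray(px,float).reshape(-1,2)
    d=np.c_[(px[:,0]-k['cx'])/f,(px[:,1]-k['cy'])/f,np.ones(len(px))]@R
    return (C+d*((z-C[2])/d[:,2])[:,None])[:,:2]
def go(x,y,z,yaw=None):
    """print tool-frame shift (units) and turn (units) to bring TCP to x,y,z with tool y at yaw deg (mod 180)"""
    s=status.observe(); R=Ro.from_rotvec(s['ee_rot']).as_matrix()
    w=np.degrees(np.arctan2(R[1,1],R[0,1])); 
    tilt=np.degrees(np.arccos(-R[2,2]))
    print('t%.2f'%s['time_s'],'pos',np.round(s['position'],1),'yaw %.1f tilt %.1f q6 %.2f'%(w,tilt,s['q'][5]),'grip %.2f F %.1f'%(s['grip_width'],s['grasp_force']))
    dyaw=0 if yaw is None else (yaw-w+90)%180-90
    sh=np.array([x,y,z])-s['position']
    R2=Ro.from_euler('z',dyaw,degrees=True).as_matrix()@R
    print('  shift now-axes',np.round(R.T@sh/60,2),'| turn z %.2f'%(-dyaw/10),'| shift after turn',np.round(R2.T@sh/60,2))
E
python3 - <<'E'
from look import *
im=cv2.imread('pics/top0.png'); g=im.max(axis=2); hsv=cv2.cvtColor(im,cv2.COLOR_BGR2HSV)
s=.64
R={'gcapo':(375,262,432,335,16),'ucapo':(465,398,508,458,14),'batt':(312,390,350,440,17.5),'glass':(386,415,420,452,58),'brass':(320,288,352,320,30),'sdrv':(475,255,512,360,14),'gtray':(590,315,695,460,20),'utray':(112,336,256,482,20)}
for n,(a,b,c,d,z) in R.items():
    a,b,c,d=[int(v*s) for v in (a,b,c,d)]
    th=110
    m=(g[b:d,a:c]>th)
    if 'tray' in n: h=hsv[b:d,a:c]; m=(h[...,1]>110)&(h[...,0]<25)&(h[...,2]>90)
    nl,l,st,_=cv2.connectedComponentsWithStats(m.astype(np.uint8)); k=1+st[1:,4].argmax(); 
    v,u=np.where(l==k) if n!='sdrv' else np.where(m)
    p=ray('top',np.c_[u+a,v+b],z).astype(np.float32)
    (x,y),(w,h),an=cv2.minAreaRect(p)
    print(n,len(p),'centre %.1f %.1f size %.1f %.1f ang %.1f'%(x,y,w,h,an),'mean',p.mean(0).round(1))
    if n=='sdrv':
        hb=(hsv[b:d,a:c,0]>95)&m; v,u=np.where(hb); q=ray('top',np.c_[u+a,v+b],14); v,u=np.where(m&~hb);r=ray('top',np.c_[u+a,v+b],11); print('handle',q.mean(0),'shaft',r.mean(0))
E
```

```text
gcapo 371 centre 636.5 7.4 size 46.1 81.3 ang 75.2 mean [642.7   6.4]
ucapo 221 centre 454.4 -113.6 size 59.4 33.6 ang 6.0 mean [ 458.  -112.5]
batt 252 centre 470.2 110.6 size 46.3 26.9 ang 1.2 mean [468.9 110.5]
glass 154 centre 447.8 5.6 size 33.5 27.6 ang 0.8 mean [447.6   5.5]
brass 100 centre 627.1 104.5 size 26.8 29.2 ang 0.6 mean [627.6 104.1]
sdrv 447 centre 627.9 -124.9 size 25.1 130.8 ang 82.4 mean [ 612.1 -122.8]
handle [ 609.44048032 -122.41372656] shaft [ 663.28318948 -129.83782674]
gtray 1292 centre 516.9 -331.2 size 120.3 177.9 ang 89.3 mean [ 516.3 -335.5]
utray 1716 centre 476.9 318.6 size 182.3 183.5 ang 1.9 mean [474.1 322.6]
```

```bash
python3 -c "
from look import *
go(470,110.5,100,91)"
```

```text
t1.00 pos [314.4 625.4 213.9] yaw 63.3 tilt 0.0 q6 -0.03 grip 1.00 F 0.0
  shift now-axes [-6.17 -6.5   1.9 ] | turn z -2.77 | shift after turn [-2.44 -8.63  1.9 ]
```

```bash
python3 -m creep '0 0 0 0 0 -0.9 -1;0 0 0 0 0 -0.9 -1;0 0 0 0 0 -0.97 -1;-0.27 -0.96 0.2 0 0 0 -1;-0.27 -0.96 0.2 0 0 0 -1;-0.27 -0.96 0.2 0 0 0 -1;-0.27 -0.96 0.2 0 0 0 -1;-0.27 -0.96 0.2 0 0 0 -1;-0.27 -0.96 0.2 0 0 0 -1;-0.27 -0.96 0.2 0 0 0 -1'; python3 -c "
from look import *
go(470,110.5,100,91)"
```

```text
time_s: 2.25
position: [435.4, 222.6, 129.9]
ee_rot: [-0.028, 3.141, 0.001]
wrist_force: [0.1, 1.0, -0.8]
grip_width: 0.999
grasp_force: 0.0
t2.25 pos [435.4 222.6 129.9] yaw 91.0 tilt 0.1 q6 -1.16 grip 1.00 F 0.0
  shift now-axes [-0.54 -1.88  0.5 ] | turn z 0.00 | shift after turn [-0.54 -1.88  0.5 ]
```

```bash
python3 -m creep '-0.25 -0.9 0.2 0 0 0 -1;-0.25 -0.9 0.2 0 0 0 -1;0 0 0 0 0 0 -1;0 0 0 0 0 0 -1'; python3 -c "
from look import *
go(470,110.5,4,91)
k=cams.calibration('wrist');shot('wrist','w1.png');R=np.array(k['R']);print(-R.T@k['t'])
im=cv2.imread('pics/w1.png');print(cams.boxes_of('wrist','battery'))
print(ray('wrist',[[256,192]],17,k))"
```

```text
time_s: 2.75
position: [466.9, 117.0, 106.1]
ee_rot: [-0.026, 3.141, 0.0]
wrist_force: [0.1, 0.0, 1.0]
grip_width: 0.997
grasp_force: 0.0
t2.75 pos [466.9 117.  106.1] yaw 91.0 tilt 0.0 q6 -1.39 grip 1.00 F 0.0
  shift now-axes [-0.05 -0.11  1.7 ] | turn z -0.00 | shift after turn [-0.05 -0.11  1.7 ]
[401.15768649 116.53975732 278.44880198]
[{'xyz': [468.3, 107.9, 16.0], 'score': 0.81}]
[[465.24727785 115.69260331]]
```

View pics/w1.png

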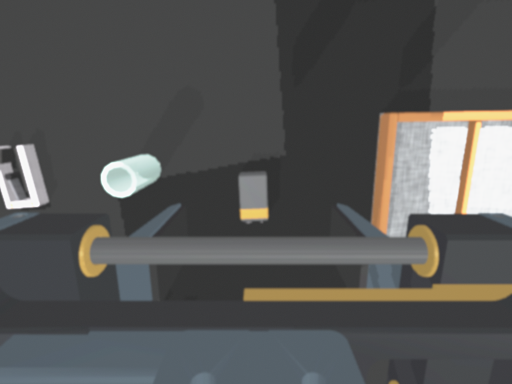

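The wrist view shows the battery centred between the fingers at (253,196). The networks put it at (468,108), which agrees with my measurement. I'll grip there.

```bash
python3 -m creep '-0.03 -0.12 0.6 0 0 0 -1;0 0 0.6 0 0 0 -1;0 0 0.3 0 0 0 -1;0 0 0.2 0 0 0 -1;0 0 0 0 0 0 -1;0 0 0 0 0 0 1;0 0 0 0 0 0 1;0 0 0 0 0 0 1;0 0 0 0 0 0 1;0 0 0 0 0 0 1' 25; python3 -c "
from look import *
go(527,360,60,91.9)"
```

```text
time_s: 4.1
position: [468.8, 109.6, 4.0]
ee_rot: [-0.028, 3.141, 0.0]
wrist_force: [-0.9, -0.3, -0.9]
grip_width: 0.484
grasp_force: 0.0
t4.10 pos [468.8 109.6   4. ] yaw 91.0 tilt 0.0 q6 -1.41 grip 0.48 F 0.0
  shift now-axes [-1.04  4.16 -0.93] | turn z -0.09 | shift after turn [-1.11  4.14 -0.93]
```

```bash
python3 -m creep '0 0 0 0 0 0 1;0 0 0 0 0 0 1;0 0 0 0 0 0 1;0 0 0 0 0 0 1;0 0 -0.3 0 0 0 1;0 0 -0.7 0 0 0 1;0 0 0 0 0 0 1'; python3 -c "
from look import *
go(525,360.5,60,91.5)"
```

```text
time_s: 4.97
position: [470.4, 110.0, 66.2]
ee_rot: [-0.028, 3.137, 0.001]
wrist_force: [-0.5, 0.4, -0.9]
grip_width: 0.289
grasp_force: 25.0
t4.97 pos [470.4 110.   66.2] yaw 91.0 tilt 0.2 q6 -1.41 grip 0.29 F 25.0
  shift now-axes [-0.98  4.16  0.11] | turn z -0.05 | shift after turn [-1.02  4.15  0.11]
```

```bash
python3 -m creep '-0.16 0.69 0 0 0 0 1;-0.17 0.69 0 0 0 0 1;-0.17 0.69 0 0 0 0 1;-0.17 0.69 0 0 0 0 1;-0.17 0.69 0 0 0 0 1;-0.17 0.69 0 0 0 0 1;0 0 0 0 0 0 1;0 0 0 0 0 0 1'; python3 -c "
from look import *
shot('wrist','w2.png')
go(525,360.5,11,91.5)"
```

```text
time_s: 5.98
position: [524.1, 358.4, 62.8]
ee_rot: [0.028, -3.14, 0.002]
wrist_force: [-0.4, -0.4, -1.5]
grip_width: 0.286
grasp_force: 25.0
t6.03 pos [524.2 358.1  63.1] yaw 91.0 tilt 0.1 q6 -1.03 grip 0.29 F 25.0
  shift now-axes [-0.01  0.04  0.87] | turn z -0.05 | shift after turn [-0.02  0.04  0.87]
```

View pics/w2.png

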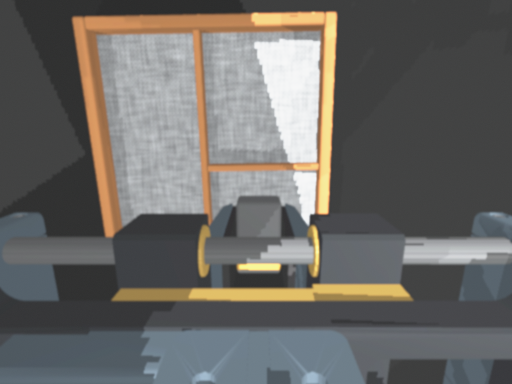

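The wrist view shows the battery at column 258, midway across the small bay (columns 207 to 320). I'll check the divider's position before lowering.

```bash
python3 -c "
from look import *
print(ray('wrist',[[262,167],[205,170],[320,167]],16), ray('wrist',[[90,18],[330,15],[85,18]],20))"
python3 -m creep '-0.01 0.04 0.4 0 0 0 1;0 0 0.2 0 0 0 1;0 0 0.15 0 0 0 1;0 0 0.07 0 0 0 1;0 0 0 0 0 0 1;0 0 0 0 0 0 1'; python3 -c "
from look import *
go(525,360.5,10,91.5)"
```

```text
[[492.0729644  361.24002396]
 [495.18462917 316.82589785]
 [491.30776549 406.3715041 ]] [[391.5020226  242.34258247]
 [386.90346367 405.17726049]
 [391.55991779 238.94783878]]
time_s: 6.78
position: [525.8, 361.6, 15.2]
ee_rot: [-0.028, 3.141, 0.0]
wrist_force: [-0.0, -0.2, 0.1]
grip_width: 0.286
grasp_force: 25.0
t6.78 pos [525.8 361.6  15.2] yaw 91.0 tilt 0.0 q6 -1.02 grip 0.29 F 25.0
  shift now-axes [ 0.01 -0.02  0.09] | turn z -0.05 | shift after turn [ 0.01 -0.02  0.09]
```

```bash
python3 -m creep '0 0 0.05 0 0 0 1;0 0 0.03 0 0 0 1;0 0 0 0 0 0 1;0 0 0 0 0 0 1;0 0 0 0 0 0 0.1;0 0 0 0 0 0 0.1;0 0 0 0 0 0 0.1;0 0 0 0 0 0 0.1'; python3 -c "
from look import *
go(525,360.5,100,91.5)"
```

```text
time_s: 7.78
position: [525.5, 361.5, 9.9]
ee_rot: [-0.028, 3.141, 0.0]
wrist_force: [-0.2, -0.4, -0.3]
grip_width: 0.449
grasp_force: 0.0
t7.78 pos [525.5 361.5   9.9] yaw 91.0 tilt 0.0 q6 -1.02 grip 0.45 F 0.0
  shift now-axes [ 0.01 -0.02 -1.5 ] | turn z -0.05 | shift after turn [ 0.01 -0.02 -1.5 ]
```

```bash
python3 -m creep '0 0 -0.5 0 0 0 -0.2;0 0 -1 0 0 0 -1;0 0 -0.1 0 0 0 -1;-0.2 -0.95 0 0 0 0 -1;-0.2 -0.95 0 0 0 0 -1;-0.2 -0.95 0 0 0 0 -1;-0.2 -0.95 0 0 0 0 -1;-0.2 -0.95 0 0 0 0 -1;-0.2 -0.95 0 0 0 0 -1;-0.2 -0.95 0 0 0 0 -1'; python3 -c "
from look import *
go(616,-123.5,90,82.4)"
```

```text
time_s: 9.02
position: [616.4, -37.9, 105.3]
ee_rot: [0.028, -3.141, -0.0]
wrist_force: [0.9, -0.8, -0.0]
grip_width: 0.998
grasp_force: 0.0
t9.03 pos [616.4 -37.9 105.3] yaw 91.0 tilt 0.0 q6 -1.69 grip 1.00 F 0.0
  shift now-axes [ 0.03 -1.43  0.25] | turn z 0.86 | shift after turn [-0.18 -1.42  0.25]
```

```bash
python3 -m creep '0 0 0 0 0 0.86 -1;-0.08 -0.7 0.1 0 0 0 -1;-0.08 -0.7 0.1 0 0 0 -1;0 0 0 0 0 0 -1;0 0 0 0 0 0 -1;0 0 0 0 0 0 -1'; python3 -c "
from look import *
k=cams.calibration('wrist');shot('wrist','w3.png')
print(cams.boxes_of('wrist','screwdriver'))
im=cv2.imread('pics/w3.png');h=cv2.cvtColor(im,cv2.COLOR_BGR2HSV)
m=(h[...,0]>98)&(h[...,0]<125)&(h[...,1]>180)&(h[...,2]>100)
v,u=np.where(m);p=ray('wrist',np.c_[u,v],15,k);print(len(p),cv2.minAreaRect(p.astype(np.float32)),p.min(0),p.max(0))
go(616,-123.5,7,82.4)"
```

```text
time_s: 9.78
position: [614.9, -119.6, 93.8]
ee_rot: [-0.206, -3.135, -0.0]
wrist_force: [-0.2, 0.8, 0.2]
grip_width: 1.002
grasp_force: 0.0
[{'xyz': [602.6, -121.1, 19.3], 'score': 0.58}]
126 ((601.9452514648438, -119.02967071533203), (20.063722610473633, 72.86381530761719), 82.85464477539062) [ 564.54843816 -131.42196327] [ 638.52953146 -104.66948896]
t9.88 pos [ 615.  -119.7   94. ] yaw 82.5 tilt 0.0 q6 -1.67 grip 1.00 F 0.0
  shift now-axes [-0.02 -0.06  1.45] | turn z 0.01 | shift after turn [-0.02 -0.06  1.45]
```

View pics/w3.png

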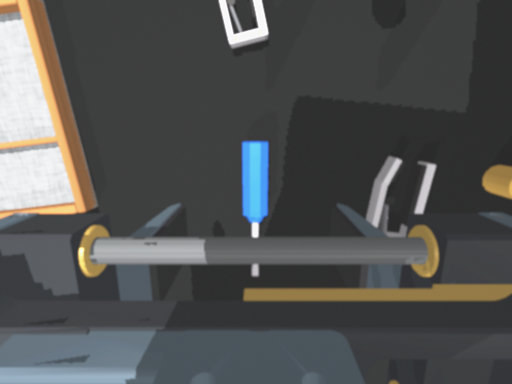

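The wrist view shows the blue handle aligned and centred between the fingers at (255,180), running from x=565 to 638. I'll grip at x=615.

```bash
python3 -m creep '-0.01 -0.03 0.6 0 0 0 -1;0 0 0.6 0 0 0 -1;0 0 0.28 0 0 0 -1;0 0 0 0 0 0 -1;0 0 0 0 0 0 1;0 0 0 0 0 0 1;0 0 0 0 0 0 1;0 0 0 0 0 0 1;0 0 0 0 0 0 1;0 0 0 0 0 0 1' 25; python3 -m creep '0 0 0 0 0 0 1;0 0 0 0 0 0 1;0 0 0 0 0 0 1;0 0 0 0 0 0 1;0 0 0 0 0 0 1';  python3 -c "
from look import *
go(466,277,70,91.5)"
```

```text
time_s: 11.12
position: [615.3, -122.3, 5.1]
ee_rot: [-0.208, -3.135, 0.0]
wrist_force: [0.4, -0.9, 0.4]
grip_width: 0.378
grasp_force: 0.0
time_s: 11.75
position: [615.3, -122.3, 5.1]
ee_rot: [-0.208, -3.135, 0.0]
wrist_force: [-0.0, 0.0, -0.1]
grip_width: 0.235
grasp_force: 25.0
t11.75 pos [ 615.3 -122.3    5.1] yaw 82.4 tilt 0.0 q6 -1.67 grip 0.23 F 25.0
  shift now-axes [ 3.35  6.27 -1.08] | turn z -0.91 | shift after turn [ 2.31  6.72 -1.08]
```

```bash
python3 -m creep '0 0 -0.3 0 0 0 1;0 0 -0.8 0 0 0 1;0 0 0 0 0 -0.91 1;0.33 0.96 0 0 0 0 1;0.33 0.96 0 0 0 0 1;0.33 0.96 0 0 0 0 1;0.33 0.96 0 0 0 0 1;0.33 0.96 0 0 0 0 1;0.33 0.96 0 0 0 0 1;0.33 0.92 0 0 0 0 1'; python3 -m creep '0 0 0 0 0 0 1;0 0 0 0 0 0 1;0 0 0 0 0 0 1'; python3 -c "
from look import *
go(465,275,11,91.5)"
```

```text
time_s: 13.0
position: [465.7, 276.7, 72.5]
ee_rot: [-0.042, 3.14, 0.001]
wrist_force: [0.9, 0.3, -0.0]
grip_width: 0.237
grasp_force: 25.0
time_s: 13.38
position: [466.7, 273.7, 71.5]
ee_rot: [-0.039, 3.141, 0.0]
wrist_force: [0.9, -0.7, -0.3]
grip_width: 0.242
grasp_force: 25.0
t13.38 pos [466.7 273.7  71.5] yaw 91.4 tilt 0.0 q6 -1.11 grip 0.24 F 25.0
  shift now-axes [0.03 0.02 1.01] | turn z -0.01 | shift after turn [0.03 0.02 1.01]
```

```bash
python3 -m creep '0.03 0.02 0.5 0 0 0 1;0 0 0.3 0 0 0 1;0 0 0.15 0 0 0 1;0 0 0 0 0 0 1;0 0 0.04 0 0 0 1;0 0 0 0 0 0 1;0 0 0 0 0 0 1;0 0 0 0 0 0 1'; python3 -c "
from look import *
print(status.observe()['wrist_force']);shot('wrist','w4.png')
go(465,275,11.1,91.5)"
```

```text
time_s: 14.38
position: [464.4, 275.9, 12.0]
ee_rot: [-0.042, 3.141, 0.0]
wrist_force: [0.8, 0.8, -1.2]
grip_width: 0.236
grasp_force: 25.0
[ 0.80911629  0.79532372 -1.19711267]
t14.43 pos [464.4 275.9  11.9] yaw 91.5 tilt 0.0 q6 -1.10 grip 0.24 F 25.0
  shift now-axes [-0.01 -0.02  0.01] | turn z 0.00 | shift after turn [-0.01 -0.02  0.01]
```

View pics/w4.png

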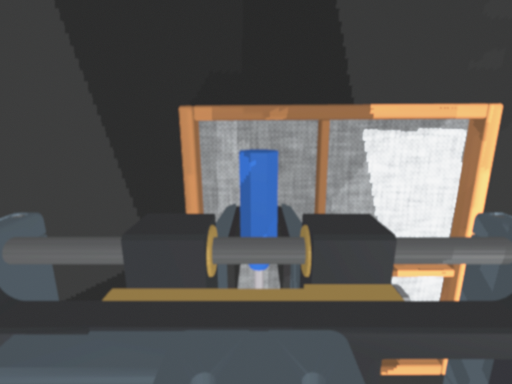

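The driver is in the long bay, with its handle at (258,200) between the rim at 197 and the divider at 318. I'll release it and go for the small capo.

```bash
python3 -m creep '0 0 0.01 0 0 0 1;0 0 0 0 0 0 1;0 0 0 0 0 0 0.25;0 0 0 0 0 0 0.25;0 0 0 0 0 0 0.25;0 0 -0.4 0 0 0 0.2;0 0 -1 0 0 0 -1;0 0 0 0 0 0 -1;0 0 0 0 0 0 -1'; python3 -c "
from look import *
go(454.4,-113,90,95.5)"
```

```text
time_s: 15.55
position: [464.2, 275.7, 95.0]
ee_rot: [-0.042, 3.141, 0.0]
wrist_force: [-0.0, -0.4, -0.8]
grip_width: 0.699
grasp_force: 0.0
t15.55 pos [464.2 275.7  95. ] yaw 91.5 tilt 0.0 q6 -1.10 grip 0.70 F 0.0
  shift now-axes [ 0.33 -6.47  0.08] | turn z -0.40 | shift after turn [ 0.78 -6.43  0.08]
```

```bash
python3 -m creep '0 0 0 0 0 -0.4 -1;0.11 -0.92 0 0 0 0 -1;0.11 -0.92 0 0 0 0 -1;0.11 -0.92 0 0 0 0 -1;0.11 -0.92 0 0 0 0 -1;0.11 -0.92 0 0 0 0 -1;0.11 -0.92 0 0 0 0 -1;0.12 -0.91 0 0 0 0 -1;0 0 0 0 0 0 -1;0 0 0 0 0 0 -1'; python3 -c "
from look import *
k=cams.calibration('wrist');im=shot('wrist','w5.png')
print(cams.boxes_of('wrist','uke_capo'))
d=cams.masks_of('wrist','uke_capo')[0];print(d['score'])
v,u=np.where(d['pixels']);p=ray('wrist',np.c_[u,v],14,k);print(len(p),cv2.minAreaRect(p.astype(np.float32)),p.min(0),p.max(0))
go(454.4,-113,4,95.5)"
```

```text
time_s: 16.8
position: [454.0, -112.3, 94.1]
ee_rot: [0.15, -3.136, -0.001]
wrist_force: [0.2, 0.2, 0.6]
grip_width: 1.003
grasp_force: 0.0
[{'xyz': [455.1, -109.5, 15.7], 'score': 0.76}]
0.85
1304 ((454.1189880371094, -112.47782897949219), (59.882240295410156, 31.04345703125), 6.08081579208374) [ 424.03822722 -128.98734268] [485.0854755  -94.70402384]
t16.95 pos [ 454.5 -111.6   94.7] yaw 95.6 tilt 0.1 q6 -1.96 grip 1.00 F 0.0
  shift now-axes [ 0.   -0.02  1.51] | turn z 0.01 | shift after turn [ 0.   -0.02  1.51]
```

View pics/w5.png

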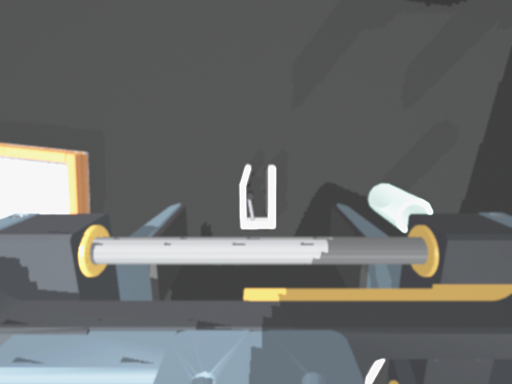

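The wrist view shows the small capo centred at (257,197), and the mask fit gives (454,-112.5) at 6°. I'll grip it.

```bash
python3 -m creep '0 -0.02 0.6 0 0 0 -1;0 0 0.6 0 0 0 -1;0 0 0.31 0 0 0 -1;0 0 0 0 0 0 -1;0 0 0 0 0 0 1;0 0 0 0 0 0 1;0 0 0 0 0 0 1;0 0 0 0 0 0 1;0 0 0 0 0 0 1;0 0 0 0 0 0 1' 25; python3 -m creep '0 0 0 0 0 0 1;0 0 0 0 0 0 1;0 0 0 0 0 0 1;0 0 0 0 0 0 1;0 0 0 0 0 0 1';  python3 -c "
from look import *
go(440.5,358.5,120,91.5)"
```

```text
time_s: 18.2
position: [455.0, -113.9, 4.6]
ee_rot: [-0.151, 3.138, -0.0]
wrist_force: [0.9, 0.4, -0.3]
grip_width: 0.377
grasp_force: 0.0
time_s: 18.82
position: [454.9, -113.9, 4.6]
ee_rot: [0.151, -3.138, 0.0]
wrist_force: [-0.4, -0.4, 1.0]
grip_width: 0.346
grasp_force: 25.0
t18.82 pos [ 454.9 -113.9    4.6] yaw 95.5 tilt 0.0 q6 -1.96 grip 0.35 F 25.0
  shift now-axes [-0.52  7.86 -1.92] | turn z 0.40 | shift after turn [ 0.03  7.88 -1.92]
```

```bash
python3 -m creep '0 0 -0.3 0 0 0 1;0 0 -0.8 0 0 0.4 1;0 0 -0.82 0 0 0 1;0 0.96 0 0 0 0 1;0 0.98 0 0 0 0 1;0 0.98 0 0 0 0 1;0 0.98 0 0 0 0 1;0.03 0.98 0 0 0 0 1;0 0.98 0 0 0 0 1;0 0.98 0 0 0 0 1'; python3 -m creep '0 0.98 0.4 0 0 0 1;0 0.06 0.6 0 0 0 1;0 0 0 0 0 0 1;0 0 0 0 0 0 1'; python3 -c "
from look import *
go(440.5,358.5,11,91.5)"
```

```text
time_s: 20.08
position: [441.9, 298.4, 119.8]
ee_rot: [-0.042, 3.141, 0.0]
wrist_force: [0.4, -0.4, -1.5]
grip_width: 0.344
grasp_force: 25.0
time_s: 20.58
position: [441.0, 357.4, 61.0]
ee_rot: [-0.041, 3.141, 0.0]
wrist_force: [-0.0, -0.7, -0.1]
grip_width: 0.343
grasp_force: 25.0
t20.57 pos [441.  357.4  61. ] yaw 91.5 tilt 0.0 q6 -0.96 grip 0.34 F 25.0
  shift now-axes [0.01 0.02 0.83] | turn z -0.00 | shift after turn [0.01 0.02 0.83]
```

```bash
python3 -m creep '0.01 0.02 0.45 0 0 0 1;0 0 0.25 0 0 0 1;0 0 0.1 0 0 0 1;0 0 0 0 0 0 1;0 0 0.03 0 0 0 1;0 0 0 0 0 0 1;0 0 0 0 0 0 1'; python3 -c "
from look import *
print(status.observe()['wrist_force'])
go(440.5,358.5,10.6,91.5)"
```

```text
time_s: 21.45
position: [440.2, 359.0, 10.6]
ee_rot: [-0.042, 3.141, 0.0]
wrist_force: [-0.6, 0.2, -0.7]
grip_width: 0.344
grasp_force: 25.0
[-0.55056218  0.1630522  -0.6646851 ]
t21.45 pos [440.2 359.   10.6] yaw 91.5 tilt 0.0 q6 -0.95 grip 0.34 F 25.0
  shift now-axes [-0.01 -0.01 -0.  ] | turn z 0.00 | shift after turn [-0.01 -0.01 -0.  ]
```

```bash
python3 -m creep '0 0 0 0 0 0 0.1;0 0 0 0 0 0 0.1;0 0 0 0 0 0 0.1;0 0 0 0 0 0 0.1;0 0 -0.5 0 0 0 0;0 0 -1 0 0 0 -1;0 0 0 0 0 0 -1;0 0 0 0 0 0 -1'; python3 -c "
from look import *
go(637,6.5,100,75)"
```

```text
time_s: 22.45
position: [439.9, 358.8, 100.1]
ee_rot: [-0.041, 3.141, -0.0]
wrist_force: [-0.2, -0.4, -0.6]
grip_width: 0.798
grasp_force: 0.0
t22.45 pos [439.9 358.8 100.1] yaw 91.5 tilt 0.0 q6 -0.95 grip 0.80 F 0.0
  shift now-axes [-3.13 -5.96  0.  ] | turn z 1.65 | shift after turn [-4.69 -4.82  0.  ]
```

```bash
python3 -m creep '0 0 0 0 0 0.85 -1;0 0 0 0 0 0.8 -1;-0.67 -0.69 0 0 0 0 -1;-0.67 -0.69 0 0 0 0 -1;-0.67 -0.69 0 0 0 0 -1;-0.67 -0.69 0 0 0 0 -1;-0.67 -0.69 0 0 0 0 -1;-0.67 -0.69 0 0 0 0 -1;-0.67 -0.68 0 0 0 0 -1;0 0 0 0 0 0 -1'; python3 -m creep '0 0 0 0 0 0 -1;0 0 0 0 0 0 -1'; python3 -c "
from look import *
k=cams.calibration('wrist');im=shot('wrist','w6.png')
print(cams.boxes_of('wrist','guitar_capo'))
d=cams.masks_of('wrist','guitar_capo')[0];print(d['score'])
v,u=np.where(d['pixels']);p=ray('wrist',np.c_[u,v],16,k);print(len(p),cv2.minAreaRect(p.astype(np.float32)),p.min(0),p.max(0))
go(637,6.5,5,75)"
```

```text
time_s: 23.7
position: [637.7, 3.8, 98.5]
ee_rot: [-0.415, -3.113, 0.001]
wrist_force: [-0.6, 0.6, 0.4]
grip_width: 0.999
grasp_force: 0.0
time_s: 23.95
position: [636.1, 7.9, 99.6]
ee_rot: [-0.408, -3.114, 0.0]
wrist_force: [0.3, 0.4, -0.5]
grip_width: 1.003
grasp_force: 0.0
[{'xyz': [642.3, 7.7, 16.9], 'score': 0.8}]
0.74
1370 ((550.0261840820312, 233.4664764404297), (21.1136417388916, 44.33099365234375), 86.91202545166016) [527.32667835 224.00296599] [572.29257583 244.96403582]
t24.10 pos [636.7   7.7 100.2] yaw 75.1 tilt 0.0 q6 -1.33 grip 1.00 F 0.0
  shift now-axes [-0.01 -0.02  1.59] | turn z 0.01 | shift after turn [-0.01 -0.02  1.59]
```

View pics/w6.png

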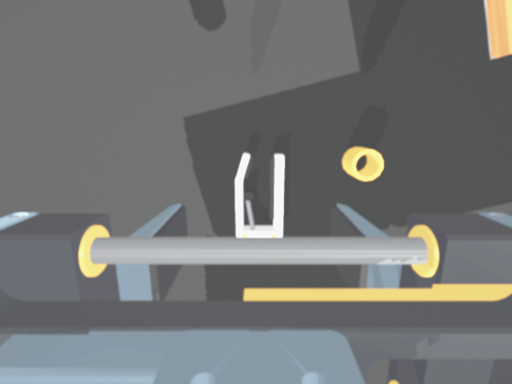

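The capo is centred at (261,195) between the fingers, and the brass slide at (362,163) is clear of them. The mask result was a wrong hit, so I'm ignoring it. Gripping now.

```bash
python3 -m creep '-0.01 0 0.6 0 0 0 -1;0 0 0.6 0 0 0 -1;0 0 0.38 0 0 0 -1;0 0 0 0 0 0 -1;0 0 0 0 0 0 1;0 0 0 0 0 0 1;0 0 0 0 0 0 1;0 0 0 0 0 0 1;0 0 0 0 0 0 1;0 0 0 0 0 0 1' 30; python3 -m creep '0 0 0 0 0 0 1;0 0 0 0 0 0 1;0 0 -0.3 0 0 0 1;0 0 -0.7 0 0 0 1;0 0 -0.2 0 0 0 1;0 0 0 0 0 0 1';  python3 -c "
from look import *
go(486,-333,75,89.3)"
```

```text
time_s: 25.35
position: [637.8, 6.7, 5.7]
ee_rot: [0.41, 3.115, 0.0]
wrist_force: [-1.1, 0.1, 3.1]
grip_width: 0.479
grasp_force: 30.0
time_s: 26.1
position: [638.1, 6.7, 78.5]
ee_rot: [0.41, 3.113, 0.0]
wrist_force: [-0.7, -0.4, -0.3]
grip_width: 0.478
grasp_force: 30.0
t26.10 pos [638.1   6.7  78.5] yaw 75.0 tilt 0.1 q6 -1.34 grip 0.48 F 30.0
  shift now-axes [ 0.98 -6.12  0.05] | turn z -1.43 | shift after turn [ 2.47 -5.69  0.05]
```

```bash
python3 -m creep '0 0 0 0 0 -0.72 1;0 0 0 0 0 -0.71 1;0.35 -0.81 0 0 0 0 1;0.35 -0.81 0 0 0 0 1;0.35 -0.81 0 0 0 0 1;0.35 -0.81 0 0 0 0 1;0.35 -0.81 0 0 0 0 1;0.35 -0.81 0 0 0 0 1;0.37 -0.83 0 0 0 0 1;0 0 0 0 0 0 1'; python3 -m creep '0 0 0 0 0 0 1;0 0 0 0 0 0 1'; python3 -c "
from look import *
shot('wrist','w7.png')
go(486,-333,11.7,89.3)"
```

```text
time_s: 27.35
position: [483.5, -335.2, 76.4]
ee_rot: [-0.025, -3.14, -0.001]
wrist_force: [0.1, 0.2, 0.1]
grip_width: 0.479
grasp_force: 30.0
time_s: 27.6
position: [485.6, -331.8, 77.0]
ee_rot: [-0.017, -3.141, -0.001]
wrist_force: [0.1, -0.2, -0.2]
grip_width: 0.481
grasp_force: 30.0
t27.65 pos [ 485.7 -331.9   77.2] yaw 89.4 tilt 0.0 q6 -2.20 grip 0.48 F 30.0
  shift now-axes [-0.01 -0.02  1.09] | turn z 0.01 | shift after turn [-0.01 -0.02  1.09]
```

View pics/w7.png

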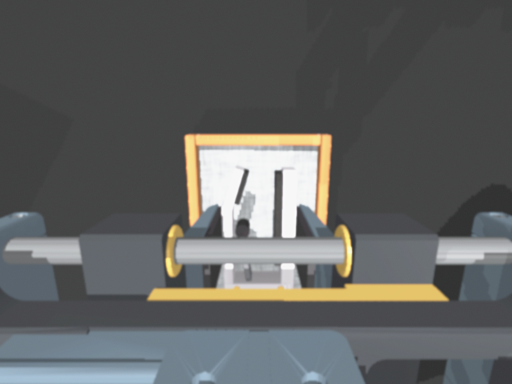

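The capo (columns 235 to 298) is inside the square bay (198 to 318). Lowering it now.

```bash
python3 -m creep '-0.01 -0.02 0.5 0 0 0 1;0 0 0.3 0 0 0 1;0 0 0.2 0 0 0 1;0 0 0.05 0 0 0 1;0 0 0 0 0 0 1;0 0 0.04 0 0 0 1;0 0 0 0 0 0 1;0 0 0 0 0 0 1'; python3 -c "
from look import *
print(status.observe()['wrist_force'])
go(486,-333,11.7,89.3)"
```

```text
time_s: 28.65
position: [486.1, -334.2, 12.3]
ee_rot: [0.019, 3.141, -0.0]
wrist_force: [-1.0, -0.4, -0.0]
grip_width: 0.477
grasp_force: 30.0
[-0.98935058 -0.37076015 -0.01773019]
t28.65 pos [ 486.1 -334.2   12.3] yaw 89.3 tilt 0.0 q6 -2.20 grip 0.48 F 30.0
  shift now-axes [0.   0.02 0.01] | turn z 0.00 | shift after turn [0.   0.02 0.01]
```

Release to a narrow opening (55 mm), rise, and head for the glass slide.

```bash
python3 -m creep '0 0 0.01 0 0 0 1;0 0 0 0 0 0 1;0 0 0 0 0 0 -0.2;0 0 0 0 0 0 -0.2;0 0 0 0 0 0 -0.2;0 0 -0.4 0 0 0 -0.2;0 0 -1 0 0 0 -0.5;0 0 -0.8 0 0 0 -1;0 0 0 0 0 0 -1;0 0 0 0 0 0 -1'; python3 -c "
from look import *
go(446,5.5,125,90)"
```

```text
time_s: 29.9
position: [485.6, -333.9, 142.9]
ee_rot: [-0.019, -3.141, -0.0]
wrist_force: [-0.3, 0.2, -0.7]
grip_width: 0.987
grasp_force: 0.0
t29.90 pos [ 485.6 -333.9  142.9] yaw 89.3 tilt 0.0 q6 -2.20 grip 0.99 F 0.0
  shift now-axes [0.73 5.65 0.3 ] | turn z -0.07 | shift after turn [0.66 5.66 0.3 ]
```

```bash
python3 -m creep '0 0 0 0 0 -0.07 -1;0.11 0.94 0 0 0 0 -1;0.11 0.94 0 0 0 0 -1;0.11 0.94 0 0 0 0 -1;0.11 0.94 0 0 0 0 -1;0.11 0.94 0 0 0 0 -1;0.11 0.95 0 0 0 0 -1;0 0 0 0 0 0 -1;0 0 0 0 0 0 -1;0 0 0 0 0 0 -1'; python3 -c "
from look import *
k=cams.calibration('wrist');im=shot('wrist','w8.png')
print(cams.boxes_of('wrist','glass_slide'))
for d in cams.masks_of('wrist','glass_slide')[:2]:
  v,u=np.where(d['pixels']);print(d['score'],u.min(),u.max(),v.min(),v.max(),u.mean(),v.mean())
print(ray('wrist',[[256,170],[256,200]],58,k),ray('wrist',[[256,170],[256,200]],0,k))
go(446,5.5,33,90)"
```

```text
time_s: 31.15
position: [446.3, 3.9, 143.2]
ee_rot: [-0.002, -3.141, 0.0]
wrist_force: [0.1, -0.5, 0.9]
grip_width: 0.997
grasp_force: 0.0
[{'xyz': [448.1, 8.8, 47.0], 'score': 0.76}]
0.89 247 276 171 209 261.2875894988067 190.69928400954655
[[422.85762096   2.75733715]
 [451.32868368   2.65976863]] [[432.35176336   2.32100853]
 [467.23352214   2.20147097]]
t31.30 pos [446.4   4.  143.4] yaw 89.9 tilt 0.0 q6 -1.61 grip 1.00 F 0.0
  shift now-axes [0.01 0.02 1.84] | turn z -0.01 | shift after turn [0.01 0.02 1.84]
```

View pics/w8.png

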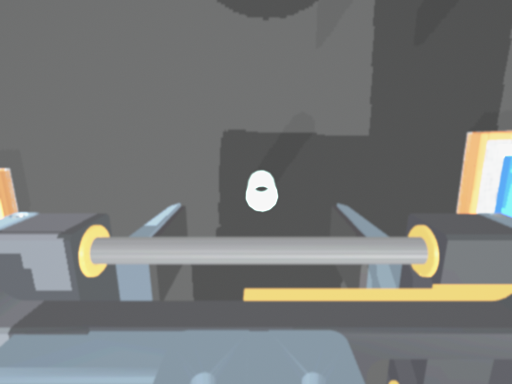

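The glass stands upright at (262,190). Its top ring gives x≈446, y≈7, and I'll grip it low to avoid tipping it.

```bash
python3 -m creep '0 0.05 0.5 0 0 0 -1;0 0 0.6 0 0 0 -1;0 0 0.6 0 0 0 -1;0 0 0.39 0 0 0 -1;0 0 0 0 0 0 -1;0 0 0 0 0 0 0.1;0 0 0 0 0 0 0.1;0 0 0 0 0 0 0.1;0 0 0 0 0 0 0.1;0 0 0 0 0 0 0.1' 12; python3 -c "
from look import *
k=cams.calibration('wrist');im=shot('wrist','w9.png')
for d in cams.masks_of('wrist','glass_slide')[:2]:
  v,u=np.where(d['pixels']);print(d['score'],u.min(),u.max(),v.min(),v.max(),ray('wrist',[[u.min(),v.max()-8],[u.max(),v.max()-8],[256,v.max()]],58,k))
go(446,7,18,90)"
```

```text
time_s: 32.55
position: [446.4, 7.9, 18.3]
ee_rot: [-0.0, 3.141, -0.0]
wrist_force: [-0.2, 0.2, 0.3]
grip_width: 0.484
grasp_force: 0.0
0.57 232 280 201 280 [[455.59135306  -4.89136228]
 [455.61002959  19.87730192]
 [460.19994876   7.48203915]]
t32.65 pos [446.3   7.9  18.2] yaw 90.0 tilt 0.0 q6 -1.61 grip 0.45 F 0.0
  shift now-axes [ 0.   -0.01  0.  ] | turn z 0.00 | shift after turn [ 0.   -0.01  0.  ]
```

View pics/w9.png

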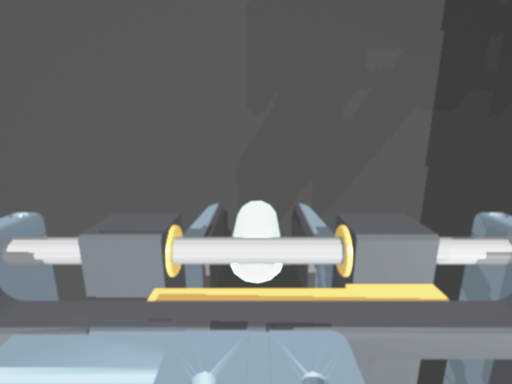

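The glass is centred at column 256 between the fingers. Closing.

```bash
python3 -m creep '0 0 0 0 0 0 0.2;0 0 0 0 0 0 0.3;0 0 0 0 0 0 0.35;0 0 0 0 0 0 0.6;0 0 0 0 0 0 1;0 0 0 0 0 0 1;0 0 0 0 0 0 1;0 0 0 0 0 0 1' 15; python3 -m creep '0 0 -0.2 0 0 0 1;0 0 -0.5 0 0 0 1;0 0 -0.8 0 0 0 1;0 0 0 0 0 0 1;0 0 0 0 0 0 1';  python3 -c "
from look import *
go(569,-333.5,100,89.3)"
```

```text
time_s: 33.65
position: [446.3, 7.8, 18.1]
ee_rot: [0.0, -3.142, -0.0]
wrist_force: [-0.1, -0.2, -1.2]
grip_width: 0.296
grasp_force: 15.0
time_s: 34.28
position: [446.2, 7.9, 108.4]
ee_rot: [-0.0, 3.141, -0.0]
wrist_force: [0.4, -0.7, -1.2]
grip_width: 0.292
grasp_force: 15.0
t34.27 pos [446.2   7.9 108.4] yaw 90.0 tilt 0.0 q6 -1.61 grip 0.29 F 15.0
  shift now-axes [-2.05 -5.69  0.14] | turn z 0.07 | shift after turn [-2.12 -5.66  0.14]
```

```bash
python3 -m creep '-0.1 -0.3 0 0 0 0.07 1;-0.21 -0.6 0 0 0 0 1;-0.24 -0.62 0 0 0 0 1;-0.24 -0.62 0 0 0 0 1;-0.24 -0.62 0 0 0 0 1;-0.24 -0.62 0 0 0 0 1;-0.24 -0.62 0 0 0 0 1;-0.24 -0.62 0 0 0 0 1;-0.23 -0.62 0 0 0 0 1;-0.14 -0.42 0 0 0 0 1'; python3 -m creep '0 0 0 0 0 0 1;0 0 0 0 0 0 1;0 0 0 0 0 0 1;0 0 0 0 0 0 1'; python3 -c "
from look import *
shot('wrist','w10.png')
go(569,-333.5,24.2,89.3)"
```

```text
time_s: 35.52
position: [569.3, -334.3, 106.4]
ee_rot: [-0.02, -3.14, -0.002]
wrist_force: [1.0, -0.4, -1.2]
grip_width: 0.291
grasp_force: 15.0
time_s: 36.02
position: [569.5, -332.5, 108.1]
ee_rot: [-0.018, -3.141, -0.0]
wrist_force: [0.3, -1.1, 0.0]
grip_width: 0.298
grasp_force: 15.0
t36.08 pos [ 569.6 -332.7  108.2] yaw 89.3 tilt 0.0 q6 -2.12 grip 0.29 F 15.0
  shift now-axes [ 0.01 -0.01  1.4 ] | turn z 0.00 | shift after turn [ 0.01 -0.01  1.4 ]
```

View pics/w10.png

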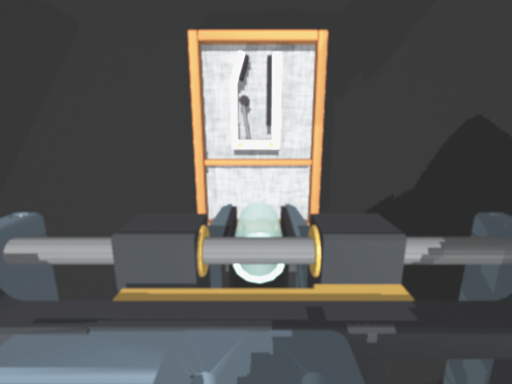

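The large capo lies in its bay at (257,105), and the divider is at row 162. I'll check the divider's x, then lower the glass.

```bash
python3 -c "
from look import *
print(ray('wrist',[[258,162]],16),ray('wrist',[[258,34],[190,100],[327,100]],20))"
python3 -m creep '0.01 0 0.5 0 0 0 1;0 0 0.4 0 0 0 1;0 0 0.2 0 0 0 1;0 0 0.1 0 0 0 1;0 0 0.05 0 0 0 1;0 0 0 0 0 0 1;0 0 0.05 0 0 0 1;0 0 0.04 0 0 0 1;0 0 0 0 0 0 1;0 0 0 0 0 0 1'; python3 -c "
from look import *
print(status.observe()['wrist_force'])
go(569,-333.5,24.2,89.3)"
```

```text
[[ 539.76558376 -331.66109147]] [[ 432.50825613 -330.3531115 ]
 [ 484.10917828 -390.43740483]
 [ 485.5248946  -270.6383389 ]]
time_s: 37.33
position: [569.1, -333.2, 27.7]
ee_rot: [0.019, 3.142, -0.0]
wrist_force: [0.6, 0.3, -0.3]
grip_width: 0.293
grasp_force: 15.0
[ 0.58648339  0.30665278 -0.2718617 ]
t37.33 pos [ 569.1 -333.2   27.7] yaw 89.3 tilt 0.0 q6 -2.12 grip 0.29 F 15.0
  shift now-axes [ 0.   -0.01  0.06] | turn z 0.00 | shift after turn [ 0.   -0.01  0.06]
```

```bash
python3 -m creep '0 0 0.03 0 0 0 1;0 0 0.02 0 0 0 1;0 0 0.01 0 0 0 1;0 0 0 0 0 0 1;0 0 0 0 0 0 0.4;0 0 0 0 0 0 0.2;0 0 0 0 0 0 0;0 0 0 0 0 0 0;0 0 0 0 0 0 0'; python3 -c "
from look import *
print(status.observe()['wrist_force'])
go(569,-333.5,24.2,89.3)"
```

```text
time_s: 38.45
position: [569.0, -333.2, 24.1]
ee_rot: [0.019, 3.142, -0.0]
wrist_force: [0.5, 0.3, -0.2]
grip_width: 0.502
grasp_force: 0.0
[ 0.51349074  0.34421109 -0.1936069 ]
t38.45 pos [ 569.  -333.2   24.1] yaw 89.3 tilt 0.0 q6 -2.12 grip 0.50 F 0.0
  shift now-axes [ 0.   -0.01 -0.  ] | turn z 0.00 | shift after turn [ 0.   -0.01 -0.  ]
```

Rise straight up and move clear, then look from above.

```bash
python3 -m creep '0 0 -0.5 0 0 0 -0.2;0 0 -0.8 0 0 0 -0.2;0 0 -0.9 0 0 0 -0.2;0 0 -0.9 0 0 0 -0.2;-0.5 0.9 0 0 0 0 -0.2;-0.5 0.9 0 0 0 0 -0.2;-0.5 0.9 0 0 0 0 -0.2;-0.5 0.9 0 0 0 0 -0.2;0 0 0 0 0 0 -0.2;0 0 0 0 0 0 -0.2'; python3 -c "
from look import *
shot('scene','s1.png');shot('top','t1.png')
a=cv2.imread('pics/s1.png');b=cv2.imread('pics/t1.png')
t=np.hstack([cv2.resize(b[195:320,60:170],(400,455)),cv2.resize(b[195:320,365:475],(400,455))]);cv2.imwrite('pics/t1c.png',t);cv2.imwrite('pics/s1b.png',cv2.resize(a[90:260],(800,266)))
for c,n in [('top','glass_slide'),('scene','glass_slide'),('top','battery'),('scene','battery'),('scene','screwdriver'),('top','screwdriver'),('top','uke_capo'),('top','guitar_capo')]: print(c,n,[(np.round(d['xyz']).tolist(),round(d['score'],2)) for d in cams.boxes_of(c,n)[:3]])"
```

```text
time_s: 39.7
position: [691.3, -118.6, 209.9]
ee_rot: [-0.018, -3.141, 0.0]
wrist_force: [0.0, 0.4, -0.4]
grip_width: 0.598
grasp_force: 0.0
top glass_slide []
scene glass_slide [([578.0, -329.0, 38.0], 0.7)]
top battery [([548.0, -377.0, 14.0], 0.66), ([524.0, 354.0, 24.0], 0.61), ([478.0, 320.0, 6.0], 0.36)]
scene battery [([534.0, 364.0, 25.0], 0.73)]
scene screwdriver [([861.0, -156.0, 18.0], 0.86), ([756.0, 216.0, 19.0], 0.72), ([467.0, 280.0, 26.0], 0.66)]
top screwdriver [([456.0, 272.0, 25.0], 0.91), ([750.0, 207.0, 20.0], 0.91)]
top uke_capo [([443.0, 363.0, 24.0], 0.55)]
top guitar_capo []
```

View pics/t1c.png

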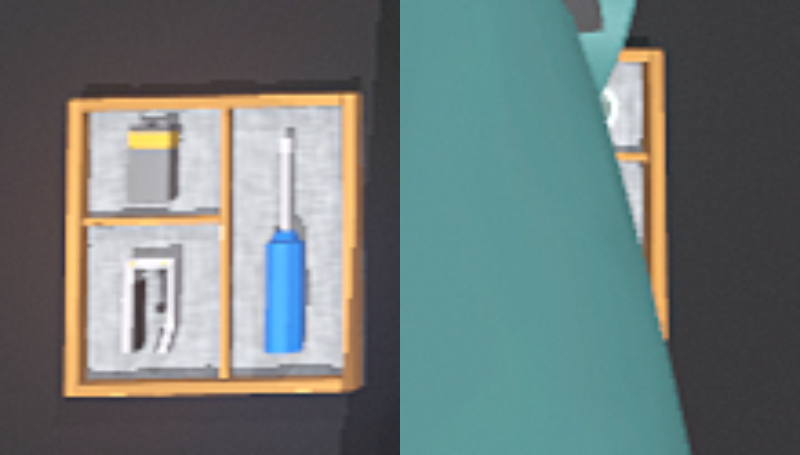

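View pics/s1b.png

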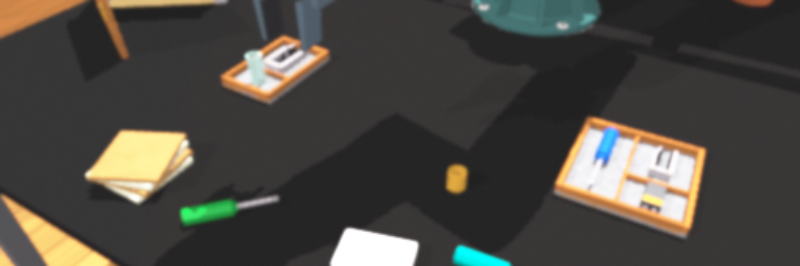

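The uke tray holds the battery, small capo and driver, each in its own bay. The guitar tray holds the large capo lying flat and the glass standing at (255,67). The brass slide and pick tin are where they were, so I'm handing the job in.

```bash
python3 -c "
from rig import order
print(order.finish_job())"
```

```text
the job is handed in; nothing more can be done
None
```

I packed both kits and handed the job in at about 40 s of the 136 s allowed: the final pictures show all five things in their bays, the glass upright and the brass slide and pick tin in place, but the hand-in returned no verdict.

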